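# Key a belt pulley onto a drive shaft

### The job

Fit the belt pulley to the drive unit. First drop the loose steel key into the slot on top of the shaft, finding the slot by feel, and let go of it fully seated on the slot's floor; then take the pulley off its wooden rest and slide it rear face first along the shaft, its keyway over the key, until it bears firmly against the stop nut: keep it pressed there for half a second with about 15 to 25 N, then let go and back away. Never press any part, or the robot's fingers, against the drive or its nut with more than 30 N, and leave the other things on the bench where they lie.

Things in the scene. Friction and masses are not known exactly. Their poses are not given: they have to be found in the camera images.
- drive: Fixed grey drive unit: housing 84 mm wide, top 96 mm above the bench, ribbed motor behind, base plate 120 mm wide. A bare steel shaft, diameter 28, sticks straight out of its front, level, axis 62 mm above the bench. Origin: on the bench under the middle of the front face; z up; the shaft points along -x. Slot and end: see the two points. A round stop nut sits on the shaft near the housing
- shaft_end (a point): Middle of the shaft's free end (bevelled 2.5 mm), 82 mm ahead of the housing's front face; axes as the drive's
- slot_floor (a point): Where the middle of the key slot's floor would be if the slot faced straight up: 7.5 mm above the axis, 53.5 mm ahead of the housing; axes as the drive's. Slot 11.4 wide, 39 long (both ends closed), 6.5 deep from the crown, mouth slightly bevelled. This point is fixed to the housing: the slot really starts up to 0.35 rad to either side (mouth up to 5 mm sideways), not reported.
- thrust_stop: Thrust stop on the front of the drive: a threaded sleeve round the shaft with a locked round aluminium nut on it, outside diameter 46. Origin: on the shaft's axis in the housing's front face; x along the shaft towards the housing. The nut's front face, which the pulley must meet, stands at x = -12 to -24 mm; where, differs each time and is not reported: find it by feel or by looking. It does not move under 60 N
- key: Loose steel key lying on the bench to the right: bar 36 long (its x), 10 wide (y), 12 high (z), edges bevelled 1.3 mm. Origin: middle of its underside. Seated, its underside lies on the slot's floor and its upper 5.5 mm stand proud of the shaft's crown. The shaft turns stiffly (0.07 N m) and stays where left; a key held upright and pushed into the slot turns the shaft with it
- pulley: Aluminium belt pulley, 0.2 to 0.45 kg, on a wooden rest at the left, bore level, keyway up. Square boss 52 x 52, 50 long, with a grooved rim of diameter 84. Origin: on the bore's axis in the rear face; x out of the rear face (towards the housing when mounted); z up through the keyway. Rim from x = -26 to -12 mm. Bore 30.2; keyway 11.8 wide, its top 21 above the axis; the rear mouth, which goes on first, has a 2 mm bevel
- pulley_grip (a point): Point on the bore's axis in the middle of the front 24 mm of the pulley's boss (38 mm from the rear face), where its two flat upright sides, 52 mm apart, can be gripped; axes as the pulley's. 48 mm above the bench on the rest
- rest: Fixed wooden rest, 62 x 64 mm, of two rails 22 mm high that carry the pulley's boss; the rim hangs in the gap between them, so lift the pulley at least 30 mm. Origin: on the bench under the pulley's rear face; axes as the resting pulley's
- pliers: Bystander: small hand pliers, 131 x 58 x 10 mm, lying flat on the bench in front of the drive; origin at the middle of the underside
- brass_tube: Bystander: short brass tube, 50 mm long, 8 mm in diameter, lying right of the drive; origin at the middle of the underside
- bench_block: Bystander: plain steel bench block, 55 x 70 x 18 mm, left of the drive; origin at the middle of the underside
Mind the look-alikes: they are no part of the job. Of the things that look like the pulley, the larger one is meant.

How it is judged:
On the way, in this order (a step that is already met when the one before it is completed fails the run):
1. the key lies fully down in the shaft's slot, released (x of key in the frame of drive between -0.0575 and -0.0495 m and y of key in the frame of drive between -0.005 and 0.005 m and z of key in the frame of drive between 0.064 and 0.0718 m and angle between the x axis of key and the x axis of drive, either way round below 0.1 rad and contact force between the fingers and key below 0.2 N and linear speed of key below 0.02 m/s), for 0.2 s.
2. the pulley is on the shaft over the seated key and is pressed against the stop nut with more than 12 N (x of key in the frame of drive between -0.0575 and -0.0495 m and y of key in the frame of drive between -0.005 and 0.005 m and z of key in the frame of drive between 0.064 and 0.0718 m and angle between the x axis of key and the x axis of drive, either way round below 0.1 rad and x of pulley in the frame of thrust_stop between -0.026 and -0.01 m and y of pulley in the frame of thrust_stop between -0.003 and 0.003 m and z of pulley in the frame of thrust_stop between -0.003 and 0.003 m and angle between the x axis of pulley and the x axis of thrust_stop, either way round below 0.07 rad and contact force between pulley and thrust_stop above 12 N), for 0.3 s.
At the end, for the whole second after the job is handed in: The key lies on the slot's floor (within 2 mm in height, 4 mm along the shaft); the pulley is over it on the shaft, coaxial within 3 mm and 0.07 rad, its rear face left where the stop nut stopped it (10 to 26 mm ahead of the housing); at rest, released (x of key in the frame of drive between -0.0575 and -0.0495 m and y of key in the frame of drive between -0.005 and 0.005 m and z of key in the frame of drive between 0.064 and 0.0718 m and angle between the x axis of key and the x axis of drive, either way round below 0.1 rad and x of pulley in the frame of thrust_stop between -0.026 and -0.01 m and y of pulley in the frame of thrust_stop between -0.003 and 0.003 m and z of pulley in the frame of thrust_stop between -0.003 and 0.003 m and angle between the x axis of pulley and the x axis of thrust_stop, either way round below 0.07 rad and linear speed of pulley below 0.01 m/s and contact force between the fingers and pulley below 0.2 N); the robot touches nothing.
It fails at once if a part or the fingers are pressed against the drive, the shaft or the stop nut with more than 30 N (contact force between any of pulley, key, the fingers and drive above 30 N or contact force between any of pulley, the fingers and thrust_stop above 30 N).
It fails at once if a bystander (pliers, brass tube, bench block) is shifted by more than 30 mm (distance of any of pliers, brass_tube, bench_block from where it was at the start of the episode above 0.03 m).
It also fails if it takes over 72 s, if anything falls off the work surface, if the arm or the gripper's body presses on something with over 40 N, if the wrist force passes 120 N, or if a joint passes its speed limit or range.

### The arm

A 6-joint arm with a two-finger parallel gripper is mounted at the origin on a cart in front of the work surface, level with it; the furniture and walls round the work are solid. World frame = base frame: x ahead of the robot, y to its left, z up, the work surface at z = 0. Lengths are in m, angles in rad, forces in N, time in s.
With the tool pointing down it reaches from about 0.25 to 0.725 m from the base axis. Payload 4 kg.
Tool frame: the origin (TCP) lies midway between the tips of the shut fingers; the grasp point (between the pads) lies 19 mm behind it; z points along the fingers, y is the direction in which the jaws open and shut (so a half turn about z gives the same grasp; the last joint's range is limited). The gripper opens to 85 mm and grips with 20 to 120 N. Pads are 22 mm wide; open, the fingers measure 114 mm over their backs; the gripper's body (76 mm by 85 mm) begins 54 mm behind the grasp point. The pads swing forward as they close: fully open they stand 13 mm farther back than shut.
Start: joints at [1.171, 0.241, 0.005, 1.335, 0, 1.571], TCP at [0.195, 0.461, 0.231] pointing down, gripper open.
Joint ranges: [-2.72, 2.72], [-1.05, 1.87], [-1.09, 1.28], [-1.99, 2.15], [-1.42, 1.44], [-3.14, 3.14]. Speed limits (rad/s): [2.79, 2.79, 3.14, 3.14, 3.14, 3.14].

### API

Orientations are given as a unit quaternion [x, y, z, w].
In Python, from bench import bot, solver, imaging, status gives the robot as it stands. The module is installed in compiled form; this text tells all that it offers. Calls block until the motion is done:
- bot.move_to(position, orientation): joint-space move of the TCP to a pose.
- bot.move_straight(position, feed=0.15, frame=None, threshold=None): straight line of the TCP; frame=None keeps the orientation; feed is the mean speed in m/s. With threshold (N) it stops when the force on the tool has changed by that much, and returns True; else False.
- bot.set_joints(angles): joint-space move.
- bot.open_gripper() and bot.grab(): open the fingers fully, or close them until they stop; the grip force is fixed at half the most.
- bot.sleep(seconds).
- solver.ik(position, orientation): joint angles nearest the present ones, or None.
- imaging.capture(name): name is "side" or "top"; returns (picture, depth): 400x640x3 uint8, red, green, blue; 400x640 float32, m along the optical axis (not along the pixel's ray), 0 where there is no reading.
- imaging.camera_model(name): a dict with "intrinsics" (3x3 intrinsics, pixels), "dist_coeffs" ([k1, k2, p1, p2, k3] as OpenCV has them; the pictures are not rectified), "T" (4x4, takes a point from camera to world coordinates). Camera axes: x right, y down, z forward; pixel columns grow to the right and rows downward; lengths in m; the calibration is good to about 2 mm. A picture is of the moment at which its call begins. camera_model takes no time and is no camera call.
A pose or a line that the arm cannot do raises bot.MotionError and nothing moves.
- bot.hand_in(): hands the job in, once; it reports no verdict.
Readings, each from a call of its own:
- status.get_t(): time.
- status.get_joint_positions(): joint angles.
- status.get_qvel(): joint speeds.
- status.get_joint_efforts(): joint torques, N m.
- status.get_ee_pos(): TCP position.
- status.get_eef_rot(): TCP orientation.
- status.get_force(): force on the tool from outside, world axes, zero at the start.
- status.get_ft_torque(): the same for the moment, N m.
- status.get_finger_gap(): finger opening in m.
Only numpy, scipy, OpenCV 4.12 (cv2) and the standard library are available. Lean on these libraries where they do the work, as an engineer would, in place of code of your own. Each camera call takes 0.05 s, during which the arm holds its last target.

## Working session

There is one attempt and no reset: what is moved stays moved. The work goes in short steps, each a Python script; the robot and the scene stay as the last script left them, time stands still between calls to the robot, and variables do not carry over. Pictures are saved under pics/ and viewed, and the job is handed in when it is done.

```bash
ls; mkdir -p pics
python3 - <<'E'
from bench import bot,solver,imaging,status
import cv2,numpy as np
np.set_printoptions(precision=4,suppress=True)
for n in("side","top"):
    p,d=imaging.capture(n); cv2.imwrite(f"pics/{n}0.png",p[...,::-1]); np.save(f"{n}0.npy",d)
    m=imaging.camera_model(n); print(n,m)
print(status.get_t(),status.get_ee_pos(),status.get_eef_rot(),status.get_force(),status.get_finger_gap())
E
```

```text
pics
side {'intrinsics': array([[469.232 ,   0.    , 316.8891],
       [  0.    , 469.232 , 203.3319],
       [  0.    ,   0.    ,   1.    ]]), 'dist_coeffs': array([-0.1344,  0.    ,  0.    ,  0.    ,  0.    ]), 'T': array([[ 0.9254, -0.1875,  0.3295,  0.2951],
       [-0.379 , -0.4804,  0.791 , -0.6526],
       [ 0.0099, -0.8568, -0.5156,  0.4916],
       [ 0.    ,  0.    ,  0.    ,  1.    ]])}
top {'intrinsics': array([[494.741 ,   0.    , 318.0521],
       [  0.    , 494.741 , 209.7212],
       [  0.    ,   0.    ,   1.    ]]), 'dist_coeffs': array([0.0058, 0.    , 0.    , 0.    , 0.    ]), 'T': array([[-0.0155, -0.9939,  0.1096,  0.4677],
       [-0.9998,  0.0142, -0.0127,  0.0086],
       [ 0.011 , -0.1098, -0.9939,  0.9129],
       [ 0.    ,  0.    ,  0.    ,  1.    ]])}
0.1 [0.1944 0.46   0.2305] [ 0.1986  0.9801 -0.0009 -0.0002] [ 0.2594 -0.109  -0.4533] 0.08575764419215293
```

View pics/top0.png

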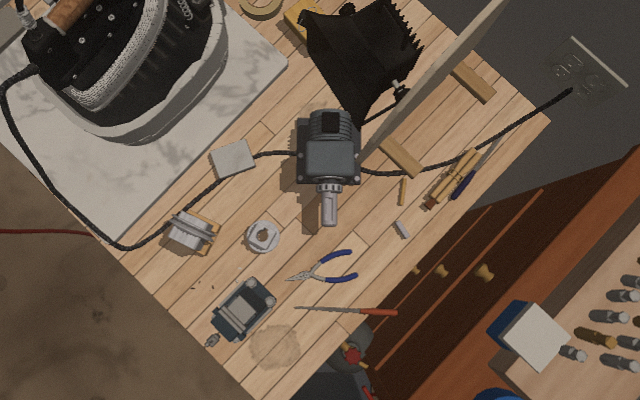

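View pics/side0.png

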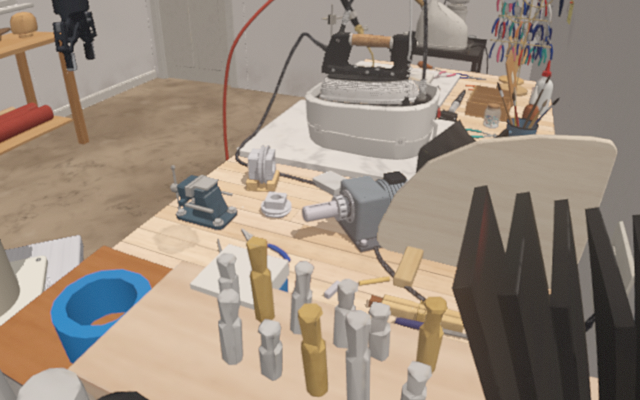

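Top view: pulley candidates are at (193,230), on the wooden rest, and (262,236), smaller and lying flat. The key is probably at (402,229), the tube at (403,190) and the shaft at (328,205). I'll enlarge these.

```bash
cat > h.py <<'E'
from bench import bot,solver,imaging,status
import cv2,numpy as np
from scipy.spatial.transform import Rotation as R
np.set_printoptions(precision=4,suppress=True)
def world(name,uv,depth):
    m=imaging.camera_model(name); uv=np.atleast_2d(np.float64(uv))
    n=cv2.undistortPoints(uv[:,None],m["intrinsics"],m["dist_coeffs"])[:,0]
    z=np.atleast_1d(depth)[:,None]
    return np.c_[n*z,z]@m["T"][:3,:3].T+m["T"][:3,3]
def cloud(name,d,box):
    u0,v0,u1,v1=box
    v,u=np.mgrid[v0:v1,u0:u1]; uv=np.c_[u.ravel(),v.ravel()]; z=d[v0:v1,u0:u1].ravel()
    k=z>0
    return uv[k],world(name,uv[k],z[k])
E
python3 - <<'E'
import cv2,numpy as np
p=cv2.imread("pics/top0.png")
def crop(c,s,f): 
    u0,v0,u1,v1=c; return cv2.resize(p[v0:v1,u0:u1],None,fx=f,fy=f,interpolation=cv2.INTER_CUBIC)
cv2.imwrite("pics/c1.png",crop((155,195,295,265),0,5))
cv2.imwrite("pics/c2.png",crop((285,100,445,250),0,4))
E
```

```text
(no output)
```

View pics/c1.png

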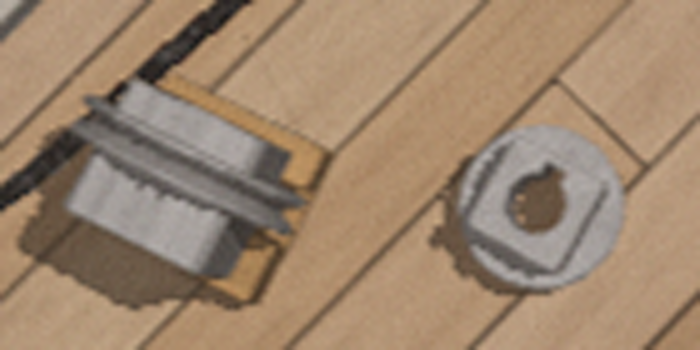

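View pics/c2.png

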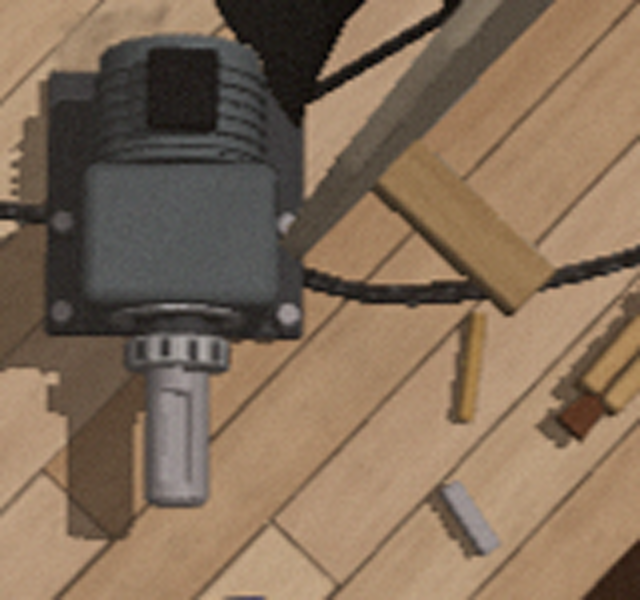

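The large pulley on its rest at (193,230) is the one meant: rim about 84 mm, longer front boss toward the robot, rear face up and away. The one at (262,236) is the small look-alike. The key is the grey bar at (402,229). Next I'll measure.

Run:
```python
from h import *
d=np.load("top0.npy")
# key
uv,P=cloud("top",d,(388,212,418,248)); k=(P[:,2]>0.006)&(P[:,2]<0.02); Q=P[k]
print("key n",k.sum(),"z",np.median(Q[:,2]),np.median(P[:,2]),cv2.minAreaRect((Q[:,:2]*1000).astype(np.float32)), Q.mean(0))
# tube height bench check
uv,P=cloud("top",d,(270,240,300,260)); print("bench z",np.median(P[:,2]))
# shaft
uv,P=cloud("top",d,(312,170,346,232)); k=(P[:,2]>0.055); Q=P[k]
xs=Q[:,0]
for a in np.arange(xs.min(),xs.max(),0.004):
    s=Q[(xs>=a)&(xs<a+.004)]
    print(f"{a:.4f} n{len(s)} y {s[:,1].min():.4f} {s[:,1].max():.4f} zmax {s[:,2].max():.4f}")
# housing top
uv,P=cloud("top",d,(285,130,370,195)); k=(abs(P[:,2]-.096)<.006); Q=P[k]
print("housing",k.sum(),np.median(Q[:,2]),cv2.minAreaRect((Q[:,:2]*1000).astype(np.float32)))
# pulley
uv,P=cloud("top",d,(160,200,225,262)); 
for lo,hi in((.068,.08),(.08,.1)):
    k=(P[:,2]>lo)&(P[:,2]<hi); Q=P[k]; print("pul",lo,k.sum(),np.median(Q[:,2]),cv2.minAreaRect((Q[:,:2]*1000).astype(np.float32)),Q[:,2].max())
```

```text
key n 116 z 0.011862196146763038 0.00041672650436774816 ((529.8392333984375, -157.40390014648438), (35.23777770996094, 10.713150978088379), 31.854394912719727) [ 0.5295 -0.1568  0.0117]
bench z 0.00019349824766984325
0.5330 n46 y -0.0344 -0.0070 zmax 0.0782
0.5370 n41 y -0.0346 -0.0070 zmax 0.0773
0.5410 n38 y -0.0347 -0.0070 zmax 0.0781
0.5450 n35 y -0.0347 -0.0071 zmax 0.0750
0.5490 n44 y -0.0348 -0.0071 zmax 0.0752
0.5530 n38 y -0.0348 -0.0089 zmax 0.0757
0.5570 n32 y -0.0348 -0.0089 zmax 0.0769
0.5610 n40 y -0.0350 -0.0090 zmax 0.0754
0.5650 n39 y -0.0351 -0.0091 zmax 0.0750
0.5690 n33 y -0.0351 -0.0091 zmax 0.0766
0.5730 n36 y -0.0352 -0.0092 zmax 0.0771
0.5770 n42 y -0.0353 -0.0092 zmax 0.0754
0.5810 n37 y -0.0354 -0.0094 zmax 0.0787
0.5850 n38 y -0.0353 -0.0094 zmax 0.0777
0.5890 n70 y -0.0440 -0.0026 zmax 0.0856
0.5930 n59 y -0.0442 -0.0009 zmax 0.0864
0.5970 n59 y -0.0442 -0.0010 zmax 0.0870
0.6010 n53 y -0.0443 -0.0010 zmax 0.0867
0.6050 n45 y -0.0390 -0.0046 zmax 0.0822
0.6090 n54 y -0.0500 -0.0045 zmax 0.0836
0.6130 n149 y -0.0497 0.0074 zmax 0.0980
0.6170 n85 y -0.0481 0.0074 zmax 0.0983
0.6210 n90 y -0.0480 0.0073 zmax 0.1000
0.6250 n1 y -0.0095 -0.0095 zmax 0.0942
housing 1991 0.095736251576238 ((653.912353515625, -36.298614501953125), (106.60563659667969, 81.33255767822266), 89.25821685791016)
pul 0.068 784 0.0738520485403969 ((529.5445556640625, 219.25485229492188), (73.8240966796875, 50.31712341308594), 62.73450469970703) 0.07997644315712782
pul 0.08 242 0.08544555782172875 ((534.8248291015625, 216.7622528076172), (58.43079376220703, 14.157159805297852), 63.353153228759766) 0.09291557980074228
```

```bash
python3 - <<'E'
from h import *
from scipy.optimize import least_squares
D={}
for n in("top","side"):
    L=[imaging.capture(n) for _ in range(6)]
    dd=np.array([x[1] for x in L]); dd[dd==0]=np.nan
    D[n]=np.nan_to_num(np.nanmedian(dd,0)); print(n,"noise",np.nanmedian(np.nanstd(dd,0)))
    np.save(f"{n}A.npy",D[n]); im=np.mean([x[0] for x in L],0).astype(np.uint8); cv2.imwrite(f"pics/{n}A.png",im[...,::-1])
d=D["top"]
uv,P=cloud("top",d,(308,165,350,235)); k=(P[:,2]>0.064)&(P[:,0]<.585)&(P[:,0]>.535); Q=P[k]
f=lambda p:np.hypot(Q[:,1]-p[0]-p[1]*(Q[:,0]-.56),Q[:,2]-p[2])-.014
r=least_squares(f,[-.022,0,.062],loss="soft_l1",f_scale=.0005); print("shaft y@.56,slope,z",r.x, "res",np.std(f(r.x)))
y=Q[:,1]-r.x[0]-r.x[1]*(Q[:,0]-.56)
ang=np.arctan2(y,Q[:,2]-r.x[2]); res=f(r.x)
m=(Q[:,0]>.54)&(Q[:,0]<.575)
for a in np.arange(-.9,.9,.15):
    s=m&(ang>=a)&(ang<a+.15); print(f"{a:.2f} n{s.sum()} res {np.median(res[s])*1000:.2f}")
np.save("shaftpts.npy",Q)
# side view
uv,P=cloud("side",D["side"],(290,160,390,240)); k=(P[:,2]>.03)&(P[:,2]<.11)&(abs(P[:,1]+.02)<.05)&(P[:,0]>.5)&(P[:,0]<.64);Q=P[k]
for a in np.arange(.52,.63,.004):
    s=Q[(Q[:,0]>=a)&(Q[:,0]<a+.004)]
    if len(s): print(f"{a:.3f} n{len(s)} ymin {s[:,1].min():.4f} zmax {s[:,2].max():.4f}")
E
python3 - <<'E'
import cv2
p=cv2.imread("pics/topA.png");cv2.imwrite("pics/s1.png",cv2.resize(p[170:235,300:360],None,fx=9,fy=9,interpolation=cv2.INTER_CUBIC))
p=cv2.imread("pics/sideA.png");cv2.imwrite("pics/s2.png",cv2.resize(p[165:255,290:400],None,fx=6,fy=6,interpolation=cv2.INTER_CUBIC))
E
```

```text
top noise 0.0013666905
side noise 0.0010581729
shaft y@.56,slope,z [-0.0215 -0.0307  0.0611] res 0.0026434926829426333
-0.90 n11 res 0.54
-0.75 n16 res 0.57
-0.60 n40 res 0.19
-0.45 n31 res 0.22
-0.30 n15 res -4.43
-0.15 n15 res -5.11
0.00 n20 res -5.35
0.15 n22 res -5.38
0.30 n11 res -4.27
0.45 n38 res -0.52
0.60 n30 res 0.28
0.75 n19 res 0.87
0.532 n75 ymin -0.0325 zmax 0.0761
0.536 n38 ymin -0.0329 zmax 0.0759
0.540 n33 ymin -0.0335 zmax 0.0760
0.544 n32 ymin -0.0334 zmax 0.0744
0.548 n39 ymin -0.0334 zmax 0.0746
0.552 n36 ymin -0.0335 zmax 0.0746
0.556 n36 ymin -0.0334 zmax 0.0739
0.560 n38 ymin -0.0340 zmax 0.0748
0.564 n33 ymin -0.0335 zmax 0.0742
0.568 n36 ymin -0.0342 zmax 0.0742
0.572 n36 ymin -0.0339 zmax 0.0745
0.576 n36 ymin -0.0340 zmax 0.0739
0.580 n41 ymin -0.0340 zmax 0.0760
0.584 n34 ymin -0.0346 zmax 0.0759
0.588 n56 ymin -0.0433 zmax 0.0819
0.592 n117 ymin -0.0432 zmax 0.0847
0.596 n59 ymin -0.0436 zmax 0.0847
0.600 n52 ymin -0.0438 zmax 0.0855
0.604 n22 ymin -0.0391 zmax 0.0799
0.608 n51 ymin -0.0403 zmax 0.0811
0.612 n346 ymin -0.0601 zmax 0.0937
0.616 n197 ymin -0.0635 zmax 0.0953
0.620 n131 ymin -0.0643 zmax 0.0965
0.624 n129 ymin -0.0642 zmax 0.0964
0.628 n109 ymin -0.0641 zmax 0.0966<stdin>:7: RuntimeWarning: All-NaN slice encountered
  var = nanvar(a, axis=axis, dtype=dtype, out=out, ddof=ddof,
```

View pics/s1.png

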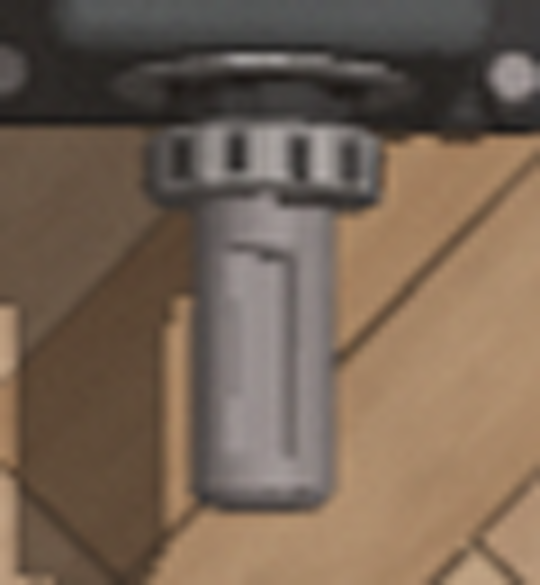

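View pics/s2.png

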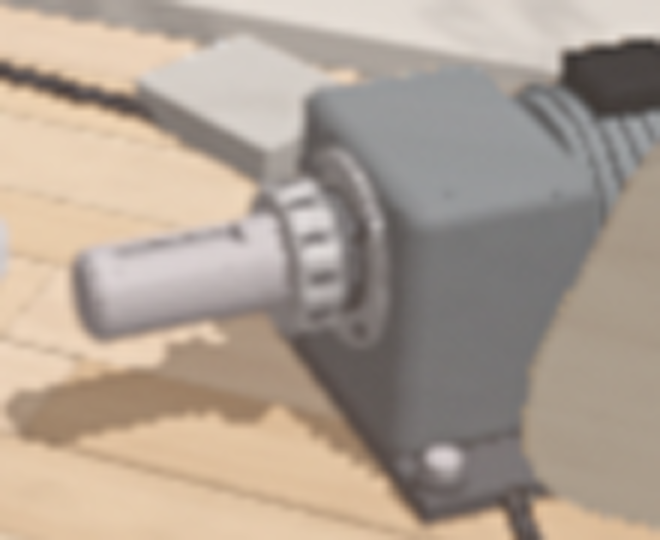

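Run:
```python
from h import *
from scipy.optimize import least_squares
dt,ds=np.load("topA.npy"),np.load("sideA.npy")
_,P=cloud("top",dt,(308,165,350,235)); Pt=P[(P[:,2]>0.06)&(P[:,0]<.587)&(P[:,0]>.534)]
_,P=cloud("side",ds,(290,160,390,245)); Ps=P[(P[:,2]>.04)&(P[:,2]<.08)&(P[:,0]>.534)&(P[:,0]<.587)&(P[:,1]>-.04)&(P[:,1]<0)]
def rad(Q,p,z=.062): 
    y=Q[:,1]-p[0]-p[1]*(Q[:,0]-.56); return y,np.hypot(y,Q[:,2]-z)
def fit(Q,zfree=True):
    def f(p): return rad(Q,p,p[2])[1]-.014
    r=least_squares(f,[-.0215,-.03,.062],loss="cauchy",f_scale=.0004); return r.x
print("top",len(Pt),fit(Pt)); ps=fit(Ps); print("side",len(Ps),ps)
for n,Q in(("top",Pt),("side",Ps)):
    p=fit(Q); y,r=rad(Q,p,p[2]); z=Q[:,2]-p[2]
    k=(r<.0112)&(Q[:,0]>.54)&(Q[:,0]<.58)&(z>0); 
    c=np.polyfit(y[k],z[k],1); print(n,k.sum(),"floor slope->phi(toward +y)",-np.arctan(c[0])*-1*-1, "z",c[1],"y range",np.percentile(y[k],[2,50,98]),"x range",np.percentile(Q[k,0],[1,99]))
# housing: front face, sides
_,P=cloud("side",ds,(330,160,420,255)); k=(P[:,2]>.03)&(P[:,2]<.09)&(P[:,0]>.605)&(P[:,0]<.625)&(P[:,1]<-.046)&(P[:,1]>-.062);Q=P[k]
c=np.polyfit(Q[:,1],Q[:,0],1); print("front face",len(Q),c,"x at y=-.0235",np.polyval(c,-.0235),np.std(Q[:,0]-np.polyval(c,Q[:,1])), "yaw",-np.arctan(c[0]))
_,P=cloud("top",dt,(290,120,372,200)); k=abs(P[:,2]-.096)<.004; Q=P[k]
for a in np.arange(.61,.67,.005):
    s=Q[(Q[:,0]>=a)&(Q[:,0]<a+.005)]; 
    if len(s)>5: print(f"{a:.3f} {len(s)} {s[:,1].min():.4f} {s[:,1].max():.4f} {s[:,1].min()/2+s[:,1].max()/2:.4f}")
# nut
_,P=cloud("side",ds,(320,160,390,245)); k=(P[:,2]>.04)&(P[:,2]<.09)&(P[:,0]>.582)&(P[:,0]<.61)&(P[:,1]>-.05)&(P[:,1]<0)
Q=P[k]; y=Q[:,1]+.0223; r=np.hypot(y,Q[:,2]-.062); s=(r>.0165)&(r<.0205); print("nut face x", s.sum(),np.percentile(Q[s,0],[10,30,50,70]))
_,P=cloud("top",dt,(300,160,360,210)); k=(P[:,2]>.08)&(P[:,0]<.608); print("nut top x",np.percentile(P[k,0],[1,5,50,95,99]))
```

```text
top 504 [-0.0214 -0.028   0.0619]
side 489 [-0.0192 -0.0319  0.0617]
top 147 floor slope->phi(toward +y) 0.07209052346108373 z 0.007759687364522679 y range [-0.0048  0.0005  0.0058] x range [0.5443 0.5791]
side 41 floor slope->phi(toward +y) -0.15268733847709984 z 0.007051325209657149 y range [0.0021 0.0054 0.0072] x range [0.547  0.5798]
front face 215 [-0.2946  0.5992] x at y=-.0235 0.6061638392481712 0.0012305529461313918 yaw 0.28646130170160417
0.615 111 -0.0634 0.0157 -0.0238
0.620 150 -0.0635 0.0174 -0.0231
0.625 144 -0.0636 0.0173 -0.0231
0.630 142 -0.0636 0.0173 -0.0232
0.635 141 -0.0638 0.0172 -0.0233
0.640 139 -0.0638 0.0171 -0.0233
0.645 140 -0.0640 0.0171 -0.0235
0.650 139 -0.0641 0.0153 -0.0244
0.655 141 -0.0912 0.0169 -0.0371
0.660 149 -0.0926 0.0152 -0.0387
0.665 148 -0.0858 0.0168 -0.0345
0.670 136 -0.0629 0.0150 -0.0239
nut face x 95 [0.5919 0.5923 0.5933 0.606 ]
nut top x [0.5924 0.5925 0.5977 0.6043 0.6063]
```

Run:
```python
from h import *
dt=np.load("topA.npy"); 
_,P=cloud("top",dt,(385,205,420,252)); Q=P[(P[:,2]>.009)&(P[:,2]<.016)&(abs(P[:,0]-.53)<.03)&(abs(P[:,1]+.157)<.03)]
print("key",len(Q),Q.mean(0),cv2.minAreaRect((Q[:,:2]*1000).astype(np.float32)),cv2.PCACompute((Q[:,:2]).astype(np.float32),None)[1])
# finger footprint check
_,P=cloud("top",dt,(350,150,500,290)); c=np.array([.5297,-.1571]); t=np.array([np.cos(.556),np.sin(.556)]); n=np.array([-t[1],t[0]])
a=(P[:,:2]-c)@t; b=(P[:,:2]-c)@n; k=(abs(a)<.02)&(abs(b)<.085)&(abs(b)>.008)&(P[:,2]>.006)
print("obst",k.sum(),np.c_[a,b,P[:,2]][k][:20])
k=(abs(a)<.045)&(abs(b)<.06)&(P[:,2]>.03); print(k.sum())
# pulley fit data
_,P=cloud("top",dt,(155,195,230,265)); 
for lo,hi in((.070,.078),):
    Q=P[(P[:,2]>lo)&(P[:,2]<hi)]; print(cv2.minAreaRect((Q[:,:2]*1000).astype(np.float32)))
for psi in(.556,.556-np.pi):
    for z in(.12,.0072):
        q=(R.from_euler('z',psi)*R.from_euler('x',np.pi)).as_quat(); print(psi,z,solver.ik([.5297,-.1571,z],q))
for psi in(-.03,-.03-np.pi,-.03+np.pi):
    q=(R.from_euler('z',psi)*R.from_euler('x',np.pi)).as_quat(); print(psi,solver.ik([.561,-.021,.09],q))
```

```text
key 110 [ 0.5296 -0.1571  0.0121] ((529.672607421875, -157.13148498535156), (35.24587631225586, 10.33043098449707), 31.858592987060547) [[ 0.8484  0.5294]
 [-0.5294  0.8484]]
obst 125 [[ 0.0198 -0.0824  0.0207]
 [ 0.0188 -0.0843  0.0196]
 [ 0.0193 -0.0802  0.0192]
 [ 0.0183 -0.0813  0.0211]
 [ 0.0173 -0.0829  0.0207]
 [ 0.0197 -0.0769  0.0165]
 [ 0.0187 -0.0777  0.019 ]
 [ 0.0177 -0.0791  0.0195]
 [ 0.0168 -0.0807  0.0192]
 [ 0.0157 -0.0828  0.0174]
 [ 0.0148 -0.084   0.0185]
 [ 0.0191 -0.0748  0.0148]
 [ 0.0181 -0.0758  0.0168]
 [ 0.0172 -0.0771  0.0176]
 [ 0.0162 -0.0786  0.0176]
 [ 0.0152 -0.0804  0.0167]
 [ 0.0142 -0.0822  0.016 ]
 [ 0.0133 -0.0826  0.02  ]
 [ 0.0123 -0.0839  0.0206]
 [ 0.0186 -0.0715  0.0172]]
0
((530.0578002929688, 220.34197998046875), (71.55827331542969, 50.231109619140625), 63.06963348388672)
0.556 0.12 [-0.2883  0.4143 -0.0478  1.1086  0.      2.2973]
0.556 0.0072 [-0.2883  0.5385 -0.1816  0.8507  0.      2.2973]
-2.585592653589793 0.12 [-0.2883  0.4143 -0.0478  1.1086  0.     -0.8443]
-2.585592653589793 0.0072 [-0.2883  0.5385 -0.1816  0.8507  0.     -0.8443]
-0.03 [-0.0374  0.4581 -0.064   1.0487  0.      3.1342]
-3.171592653589793 [-0.0374  0.4581 -0.064   1.0487  0.     -0.0074]
3.1115926535897933 [-0.0374  0.4581 -0.064   1.0487  0.     -0.0074]
```

```bash
cat >> h.py <<'E'
def Q(psi,roll=0.):
    # tool down, x axis at yaw psi(+pi); roll = lean about the drive-ish x axis
    r=R.from_euler('z',psi)*R.from_euler('x',roll)*R.from_euler('z',np.pi)*R.from_euler('x',np.pi)
    return r.as_quat()
def st(tag=""):
    print(tag,f"t{status.get_t():.2f}",status.get_ee_pos(),"F",np.array(status.get_force()),"gap",round(float(status.get_finger_gap()),4),flush=True)
E
python3 - <<'E'
from h import *
x,y=.5297,-.1571; q=Q(.556)
bot.move_to([x,y,.10],q); st("over")
bot.move_straight([x,y,.0072],feed=.1,threshold=12); st("down")
bot.grab(); bot.sleep(.2); st("grab")
bot.move_straight([x,y,.06],feed=.12); st("lift")
bot.move_to([.561,-.021,.13],Q(-.03)); bot.sleep(.3); st("over shaft")
for n in("top","side"):
    p,d=imaging.capture(n); cv2.imwrite(f"pics/{n}B.png",p[...,::-1])
    print(n,status.get_t())
p=cv2.imread("pics/sideB.png"); cv2.imwrite("pics/sB.png",cv2.resize(p[100:250,260:420],None,fx=4,fy=4,interpolation=cv2.INTER_CUBIC))
E
```

```text
over t3.23 [ 0.53   -0.1564  0.1002] F [ 0.0948  0.5846 -0.3309] gap 0.0854
down t4.31 [ 0.5304 -0.1572  0.0079] F [0.0245 0.4919 0.4951] gap 0.0854
grab t5.20 [ 0.5298 -0.1571  0.0075] F [-0.2183 -0.5922  3.8674] gap 0.0074
lift t5.79 [ 0.5294 -0.157   0.0596] F [-0.3101 -0.0962 -0.6662] gap 0.0068
over shaft t6.91 [ 0.5606 -0.0219  0.1294] F [ 0.1309 -0.4775  0.5327] gap 0.0072
top 6.9583
side 7.0083
```

View pics/sB.png

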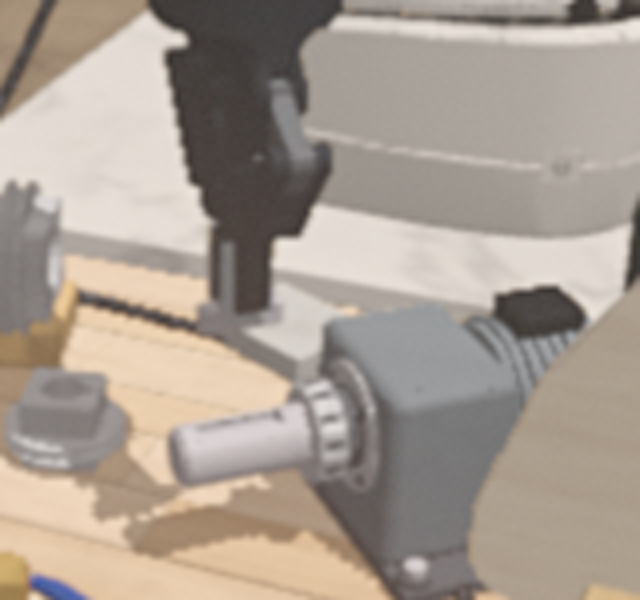

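Run:
```python
import cv2
p=cv2.imread("pics/sideB.png"); cv2.imwrite("pics/sB2.png",cv2.resize(p[150:190,295:355],None,fx=12,fy=12,interpolation=cv2.INTER_CUBIC))
p=cv2.imread("pics/topB.png"); cv2.imwrite("pics/tB2.png",cv2.resize(p[150:240,280:380],None,fx=6,fy=6,interpolation=cv2.INTER_CUBIC))
```

```text
(no output)
```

View pics/sB2.png

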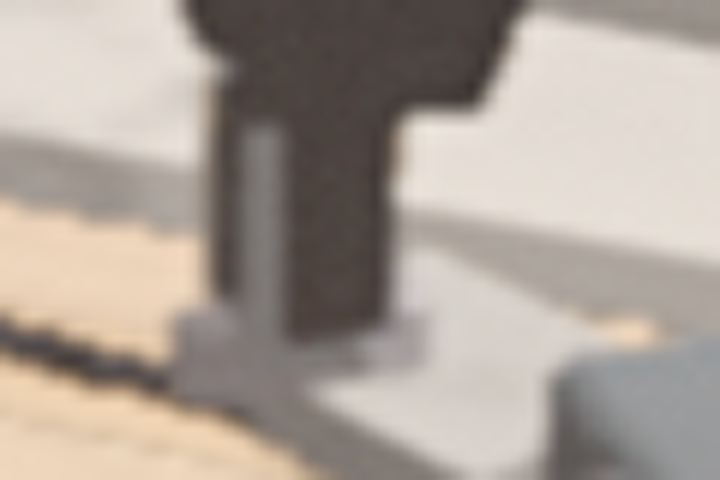

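View pics/tB2.png

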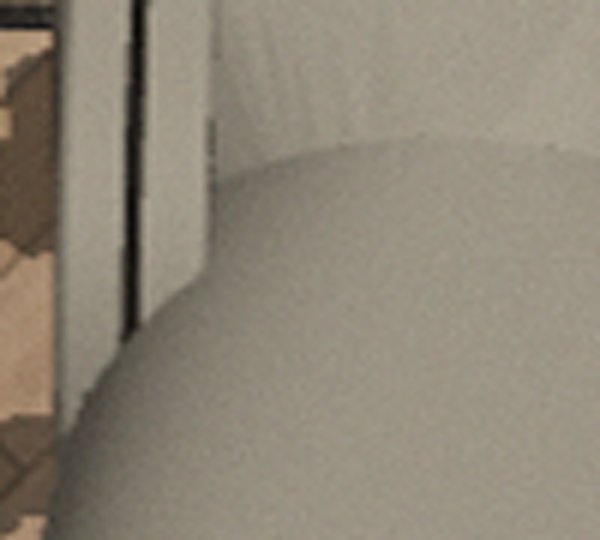

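```bash
cat >> h.py <<'E'
def avg(n=12):
    p=[];f=[]
    for _ in range(n):
        p.append(status.get_ee_pos()); f.append(status.get_force()); bot.sleep(.01)
    return np.mean(p,0),np.mean(f,0)
E
python3 - <<'E'
from h import *
q=Q(-.03)
x=.561
bot.move_straight([x,-.0200,.095],feed=.08); bot.sleep(.15); print("free",*avg())
for y in(-.0200,-.0212,-.0188):
    bot.move_straight([x,y,.088],feed=.05); 
    hit=bot.move_straight([x,y,.0772],feed=.02,threshold=5); bot.sleep(.1)
    p,f=avg(); print(y,hit,p,f,status.get_t(),flush=True)
    if p[2]<.0805: break
    bot.move_straight([x,y,.088],feed=.06)
E
```

```text
free [ 0.5616 -0.02    0.0957] [ 0.1281 -0.0633 -0.2806]
-0.02 True [ 0.5607 -0.0199  0.077 ] [-0.1142  0.1656  5.4924] 8.9083
```

Run:
```python
from h import *
x,y=.561,-.02
hit=bot.move_straight([x,y,.0745],feed=.01,threshold=7); bot.sleep(.1); print(hit,*avg())
bot.move_straight([x,y,.0770],feed=.02); bot.sleep(.1); print(*avg())
bot.open_gripper(); bot.sleep(.2); st("open")
bot.move_straight([x,y,.12],feed=.15); bot.move_straight([x,y+.12,.18],feed=.25); st()
p,d=imaging.capture("top"); np.save("topC.npy",d);cv2.imwrite("pics/tC.png",cv2.resize(p[165:235,290:370],None,fx=8,fy=8,interpolation=cv2.INTER_CUBIC)[...,::-1])
p,d=imaging.capture("side"); np.save("sideC.npy",d);cv2.imwrite("pics/sC.png",cv2.resize(p[165:255,290:400],None,fx=6,fy=6,interpolation=cv2.INTER_CUBIC)[...,::-1])
```

```text
True [ 0.5608 -0.0199  0.077 ] [-1.0278 -0.2528  5.2635]
[ 0.5609 -0.02    0.0771] [-1.3954 -0.0242  4.6249]
open t10.70 [ 0.561 -0.02   0.077] F [-0.0298  0.3218  0.4452] gap 0.0854
 t11.82 [0.5602 0.0995 0.1786] F [ 1.3242 -0.1967  0.0664] gap 0.0851
```

View pics/tC.png

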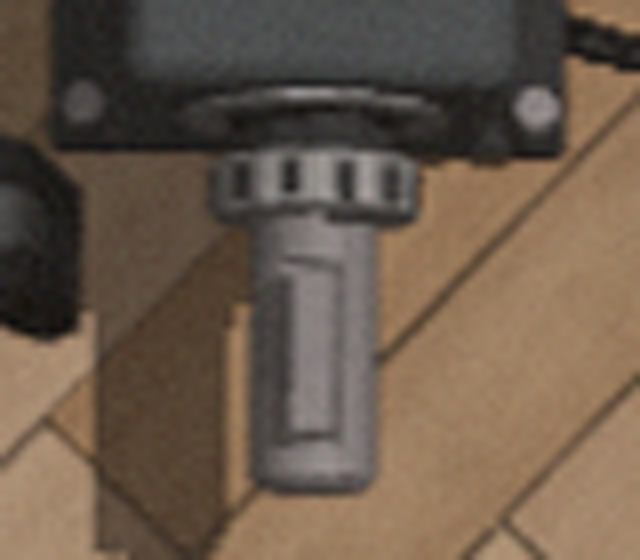

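View pics/sC.png

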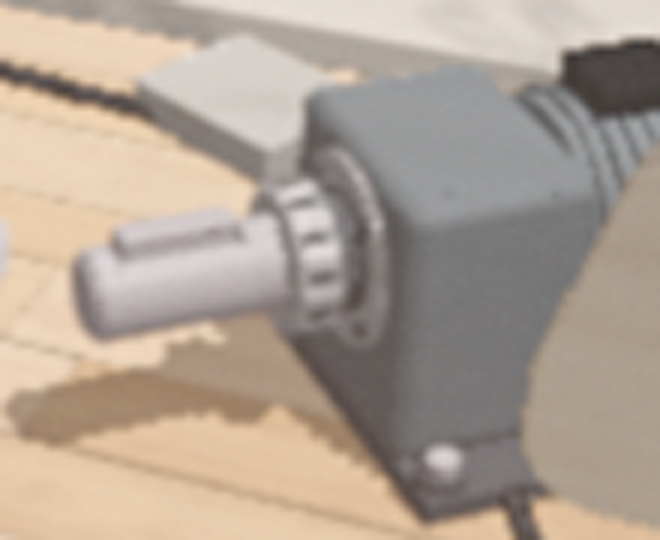

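Run:
```python
from h import *
from scipy.optimize import least_squares
L=[imaging.capture("top") for _ in range(6)]
dd=np.array([x[1] for x in L]); dd[dd==0]=np.nan; dt=np.nan_to_num(np.nanmean(dd,0)); im=np.mean([x[0] for x in L],0).astype(np.uint8); cv2.imwrite("pics/topD.png",im[...,::-1])
_,P=cloud("top",dt,(308,165,350,235)); Pt=P[(P[:,2]>0.06)&(P[:,0]<.578)&(P[:,0]>.546)]
y=Pt[:,1]+.03*(Pt[:,0]-.56); z=Pt[:,2]
def model(p):
    y0,z0,phi=p; c,s=np.cos(phi),np.sin(phi); best=None
    yy=y-y0; zz=z-z0; u=c*yy-s*zz; v=s*yy+c*zz   # v along the key's up, u lateral (+y)
    hw=.005-np.clip(v-.0182,0,.0013)
    r=np.where(abs(u)<.005,v-.0195+np.clip(abs(u)-.0037,0,.0013),np.hypot(u,v)-.014); return r
best=[]
for phi in np.arange(-.3,.31,.02):
    for y0 in np.arange(-.0235,-.0165,.00025):
        best.append((np.minimum(abs(model((y0,.062,phi))),.003).sum(),y0,phi))
best.sort(); print(len(Pt)); [print(b) for b in best[:6]]
k=z>.0785; print("key top: n",k.sum(),"y pct",np.percentile(y[k],[3,50,97]),"slope",np.polyfit(y[k],z[k],1))
# pulley from side camera vs top, fit boss
ds=np.load("sideA.npy"); ta=np.load("topA.npy")
for n,d,box in(("top",ta,(155,195,230,265)),("side",ds,(235,135,290,200))):
    _,P=cloud(n,d,box); ax=np.array([np.cos(-.47),np.sin(-.47)]); lt=np.array([-ax[1],ax[0]]); c=np.array([.53,.2203])
    a=(P[:,:2]-c)@ax; b=(P[:,:2]-c)@lt
    k=(abs(P[:,2]-.074)<.003)&(abs(b)<.022)&(abs(a)<.04); print(n,k.sum(),"axial pct",np.percentile(a[k],[1,3,97,99]))
    k=(P[:,2]>.078)&(P[:,2]<.095)&(abs(a)<.03); print(" rim axial",np.percentile(a[k],[2,50,98]) ,"lat",np.percentile(b[k],[1,50,99]),"zmax",np.percentile(P[k,2],98))
    k=(abs(P[:,2]-.074)<.0025)&(a<.0)&(a>-.024)&(abs(b)<.04);print(" front boss lat",np.percentile(b[k],[1,50,99]))
```

```text
302
(np.float64(0.17516218629264335), np.float64(-0.0215), np.float64(0.06000000000000033))
(np.float64(0.17571667906710353), np.float64(-0.0215), np.float64(0.08000000000000035))
(np.float64(0.17857547254018702), np.float64(-0.0215), np.float64(0.10000000000000037))
(np.float64(0.17859256438160004), np.float64(-0.021249999999999998), np.float64(0.06000000000000033))
(np.float64(0.18074230215301157), np.float64(-0.021249999999999998), np.float64(0.08000000000000035))
(np.float64(0.1832486528349108), np.float64(-0.021249999999999998), np.float64(0.04000000000000031))
key top: n 108 y pct [-0.0241 -0.0204 -0.0155] slope [-0.089   0.0797]
top 551 axial pct [-0.025  -0.0242  0.0238  0.0245]
 rim axial [-0.001   0.0054  0.0127] lat [-0.0285 -0.0027  0.0285] zmax 0.09009628354467757
 front boss lat [-0.0263 -0.0012  0.0256]
side 145 axial pct [-0.0231 -0.0225  0.026   0.0263]
 rim axial [0.0006 0.0066 0.0143] lat [-0.0277 -0.0106  0.0204] zmax 0.09032016978340068
 front boss lat [-0.0245 -0.0058  0.0251]
```

Run:
```python
from h import *
x,y=.5171,.2269; q=Q(-.47)
print(solver.ik([x,y,.029],q))
bot.move_to([x,y,.14],q); bot.sleep(.1); st("over")
hit=bot.move_straight([x,y,.029],feed=.1,threshold=8); st(f"down {hit}")
if not hit:
    bot.grab(); bot.sleep(.25); st("grab"); print(*avg(), "yaw",R.from_quat(status.get_eef_rot()).as_euler('xyz'))
    bot.move_straight([x,y,.05],feed=.08); bot.move_straight([x,y,.13],feed=.15); bot.sleep(.2);print("lift",*avg(), status.get_ft_torque(),status.get_finger_gap(),status.get_t())
    p,d=imaging.capture("side"); cv2.imwrite("pics/sE.png",cv2.resize(p[50:210,190:350],None,fx=4,fy=4,interpolation=cv2.INTER_CUBIC)[...,::-1])
```

```text
[ 0.4135  0.5305 -0.1252  0.9151  0.      0.8835]
over t13.01 [0.518  0.226  0.1406] F [ 1.024  -0.3605  0.2329] gap 0.085
down False t14.27 [0.5177 0.2272 0.0297] F [ 0.8086 -0.2666  0.1906] gap 0.0852
grab t14.93 [0.5174 0.2271 0.0297] F [-1.206   0.0169  5.0576] gap 0.0517
[0.5175 0.2271 0.0297] [-1.1261 -0.2166  5.4242] yaw [3.1408 0.0008 2.6716]
lift [0.5163 0.2266 0.1287] [ 0.0123 -0.0032 -2.6197] [0.0803 0.1137 0.0449] 0.05164943656559168 16.425
```

View pics/sE.png

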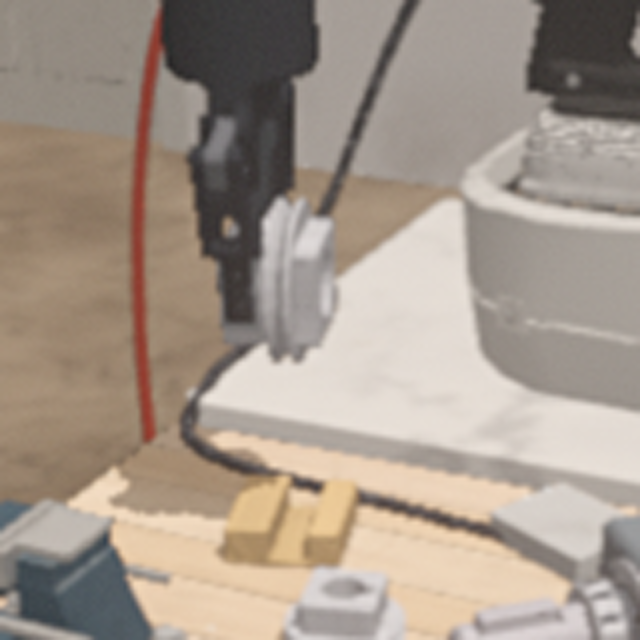

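```bash
cat >> h.py <<'E'
PSI,ROLL,OFF,Y0,AZ=-.03,-.06,.0183,-.0211,.062
Rd=R.from_euler('z',PSI)*R.from_euler('x',ROLL)
def tcp_for(xr,dy=0.,dz=0.,L=.0397):
    """TCP for the pulley's rear face at world x=xr on the shaft axis (+lateral dy, dz)"""
    xt=xr-L*np.cos(PSI)
    p=np.array([xt,Y0+np.tan(PSI)*(xt-.56)+dy,AZ+dz])
    return p+Rd.apply([0,0,-OFF])
E
python3 - <<'E'
from h import *
q=Q(PSI,ROLL)
t=tcp_for(.510); 
bot.move_to([t[0]-.01,t[1],.13],q); st("above")
bot.move_straight(t,feed=.12); bot.sleep(.2); p,f=avg(); print(t,p,f,p-t,R.from_quat(status.get_eef_rot()).as_euler('xyz'),status.get_t())
for n,b in(("top",(290,165,370,265)),("side",(260,150,380,240))):
    im,d=imaging.capture(n); np.save(f"{n}F.npy",d); cv2.imwrite(f"pics/{n}F.png",cv2.resize(im[b[1]:b[3],b[0]:b[2]],None,fx=6,fy=6,interpolation=cv2.INTER_CUBIC)[...,::-1])
E
```

```text
above t17.47 [ 0.461  -0.0191  0.1303] F [ 0.6152 -0.099  -2.7261] gap 0.0516
[ 0.4703 -0.0195  0.0437] [ 0.4709 -0.0195  0.0445] [ 0.0829 -0.1863 -2.6617] [ 0.0006 -0.      0.0007] [-3.0816  0.0013  3.1115] 18.6417
```

View pics/sideF.png

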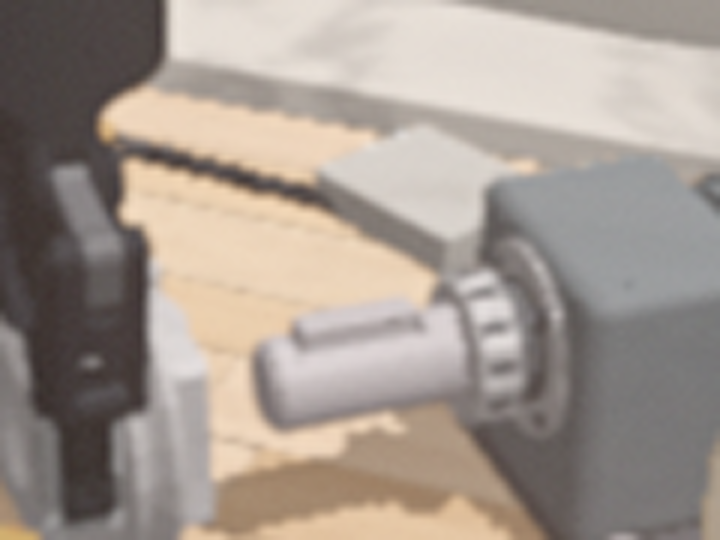

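View pics/topF.png

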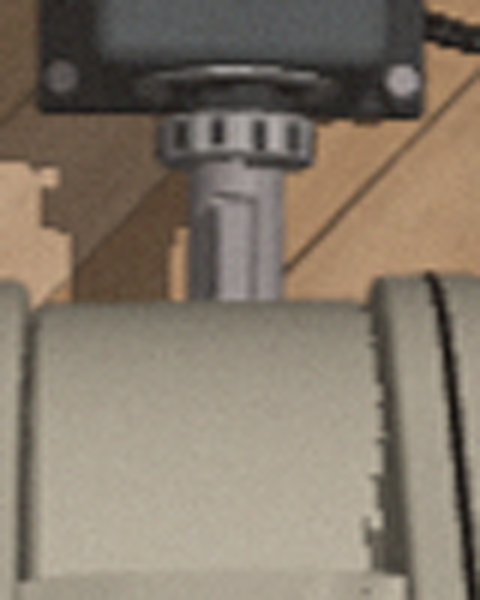

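Run:
```python
from h import *
d=np.load("sideF.npy"); _,P=cloud("side",d,(280,195,300,240)); k=(P[:,2]>.038)&(P[:,2]<.088)&(abs(P[:,1]+.02)<.028)
print("rear face x side",k.sum(),np.percentile(P[k,0],[50,80,90,95,98]))
bot.move_straight(tcp_for(.526,0,-.0007),feed=.08); bot.sleep(.1)
for xr in(.548,):
    hit=bot.move_straight(tcp_for(xr,0,-.0007),feed=.02,threshold=5); bot.sleep(.1); p,f=avg(); print(xr,hit,p,"rear x",p[0]+.0397,f,status.get_ft_torque(),status.get_t())
```

```text
rear face x side 156 [0.5046 0.5072 0.5081 0.5085 0.5088]
0.548 False [ 0.5083 -0.0206  0.0431] rear x 0.5479797996557222 [-0.0887  1.174  -2.5702] [0.2743 0.0032 0.0355] 20.6417
```

Run:
```python
from h import *
for xr in(.558,.570,.580):
    hit=bot.move_straight(tcp_for(xr,0,-.0007),feed=.02,threshold=7); bot.sleep(.05); p,f=avg(); print(xr,hit,p,"rear x",p[0]+.0397,f,status.get_ft_torque(),status.get_t(),flush=True)
    if hit: break
```

```text
0.558 False [ 0.5188 -0.0209  0.0432] rear x 0.5585190710360264 [ 0.868   1.8104 -1.8539] [ 0.3795 -0.1872  0.0831] 21.4417
0.57 False [ 0.5307 -0.0212  0.043 ] rear x 0.570357941238651 [ 0.2481  3.2941 -2.1665] [ 0.7197 -0.0144  0.1064] 22.3417
0.58 False [ 0.5404 -0.0215  0.043 ] rear x 0.5801345855581205 [-1.0555  4.1799 -0.885 ] [0.9976 0.1396 0.1572] 23.1417
```

Run:
```python
from h import *
for dy in(.0005,.001):
    bot.move_straight(tcp_for(.580,dy,-.0007),feed=.01); bot.sleep(.1); p,f=avg(); print(dy,p,f,status.get_ft_torque(),status.get_t(),flush=True)
```

```text
0.0005 [ 0.5404 -0.0214  0.0431] [-0.176   2.2385 -0.9769] [0.4885 0.1011 0.083 ] 23.5917
0.001 [ 0.5402 -0.021   0.0429] [ 0.0576  0.0261 -2.6503] [ 0.1521  0.036  -0.0042] 24.0417
```

Run:
```python
from h import *
hit=bot.move_straight(tcp_for(.602,.001,-.0007),feed=.012,threshold=7); bot.sleep(.05); p,f=avg(6); print(hit,p,"rear",p[0]+.0397,f,status.get_ft_torque(),status.get_t(),flush=True)
```

```text
True [ 0.5529 -0.021   0.0424] rear 0.5926134275233403 [0.1699 0.2629 4.7563] [ 0.0185 -0.159  -0.0218] 25.325
```

Run:
```python
from h import *
p0=np.array(tcp_for(.5926,.001,-.0007))
for dz in(0,.0007,.0014):
    bot.move_straight(p0+[0,0,dz],feed=.01); bot.sleep(.1); p,f=avg(8); print(dz,p0,p,"rear",p[0]+.0397,f,status.get_ft_torque(),status.get_t(),flush=True)
```

```text
0 [ 0.5529 -0.021   0.043 ] [ 0.5525 -0.0209  0.0426] rear 0.5921648658281725 [-0.1269  0.3674 -1.2424] [ 0.1559 -0.0102 -0.0046] 25.9
0.0007 [ 0.5529 -0.021   0.043 ] [ 0.5527 -0.021   0.0435] rear 0.5923710824347582 [-0.0719 -0.2013 -2.8942] [ 0.0818  0.042  -0.0399] 26.3167
0.0014 [ 0.5529 -0.021   0.043 ] [ 0.5529 -0.021   0.0445] rear 0.5926047878845331 [-0.1859 -0.2417 -2.8196] [0.0331 0.0478 0.0298] 26.7333
```

Run:
```python
from h import *
bot.move_straight(tcp_for(.5926,.001,.0002),feed=.01)
hit=bot.move_straight(tcp_for(.607,.001,.0002),feed=.012,threshold=7); bot.sleep(.05); p,f=avg(6); print(hit,p,"rear",p[0]+.0397,f,status.get_ft_torque(),status.get_t(),flush=True)
```

```text
True [ 0.5519 -0.0209  0.0427] rear 0.5916394543282315 [ 0.25   -0.1968  1.5525] [ 0.0195 -0.1293  0.0101] 27.5167
```

Run:
```python
from h import *
for i in range(8):
    xr=.5922+.0005*i
    bot.move_straight(tcp_for(xr,.001,.0002),feed=.01); bot.sleep(.05); p,f=avg(5); print(f"{xr:.4f}",p,f,np.array(status.get_ft_torque()),status.get_t(),flush=True)
    if f[0]<-9: break
```

```text
0.5922 [ 0.552  -0.021   0.0435] [ 0.4606  0.3939 -2.7478] [ 0.0878  0.0694 -0.0103] 28.0167
0.5927 [ 0.5526 -0.021   0.0437] [-0.3512  0.1845 -3.3233] [ 0.0499  0.1741 -0.0216] 28.3583
0.5932 [ 0.5527 -0.021   0.0437] [-2.9813  0.1164 -2.1559] [ 0.1192  0.6463 -0.0148] 28.7
0.5937 [ 0.5527 -0.021   0.0437] [-5.4679  0.2753 -0.8443] [ 0.1228  0.928  -0.0232] 29.0417
0.5942 [ 0.5527 -0.021   0.0437] [-6.3279  0.1279  0.1641] [ 0.1623  1.1209 -0.0446] 29.3833
0.5947 [ 0.5527 -0.021   0.0437] [-7.7988 -0.0655  1.4646] [ 0.1686  1.3048 -0.0607] 29.725
0.5952 [ 0.5527 -0.021   0.0437] [-8.9807  0.4718  2.0985] [ 0.0622  1.482  -0.0457] 30.0667
0.5957 [ 0.5527 -0.021   0.0436] [-10.2104   0.8678   2.601 ] [ 0.132   1.6889 -0.0571] 30.4083
```

Run:
```python
from h import *
xr=.5957
for i in range(12):
    xr+=.0005
    bot.move_straight(tcp_for(xr,.001,.0002),feed=.01); p,f=avg(4)
    if f[0]<-18.5: break
print(f"{xr:.4f}",p,f,status.get_ft_torque(),status.get_t(),flush=True)
for _ in range(3): bot.sleep(.3); print(*avg(5))
```

```text
0.5997 [ 0.5525 -0.021   0.0432] [-19.6462   0.9747   9.3244] [ 0.1892  3.1822 -0.1728] 32.675
[ 0.5525 -0.021   0.0432] [-19.7764   1.1047   9.4537]
[ 0.5525 -0.021   0.0432] [-19.5939   0.7785   9.2202]
[ 0.5525 -0.021   0.0432] [-20.0776   1.091    9.4295]
```

Run:
```python
from h import *
bot.move_straight(tcp_for(.5930,.001,.0002),feed=.01); bot.sleep(.1); print(*avg(5))
bot.open_gripper(); bot.sleep(.3); st("open")
t=tcp_for(.5930,.001,.0002); up=R.from_quat(status.get_eef_rot()).apply([0,0,-1])
bot.move_straight(t+up*.09,feed=.12); st("up")
bot.move_straight(t+np.array([-.12,.12,.15]),feed=.2); bot.sleep(.2); st("away")
for n,b in(("top",(270,130,390,250)),("side",(260,130,400,250))):
    im,d=imaging.capture(n); np.save(f"{n}G.npy",d); cv2.imwrite(f"pics/{n}G.png",cv2.resize(im[b[1]:b[3],b[0]:b[2]],None,fx=5,fy=5,interpolation=cv2.INTER_CUBIC)[...,::-1])
```

```text
[ 0.5527 -0.021   0.0435] [-4.8195 -0.0937 -5.204 ]
open t35.40 [ 0.5537 -0.021   0.0442] F [ 0.8163  0.1616 -0.3739] gap 0.0851
up t36.30 [ 0.5542 -0.0157  0.133 ] F [ 0.3902 -0.1104 -0.584 ] gap 0.0858
away t37.54 [0.4335 0.0984 0.1934] F [-0.8188  0.22   -1.8683] gap 0.0851
```

View pics/sideG.png

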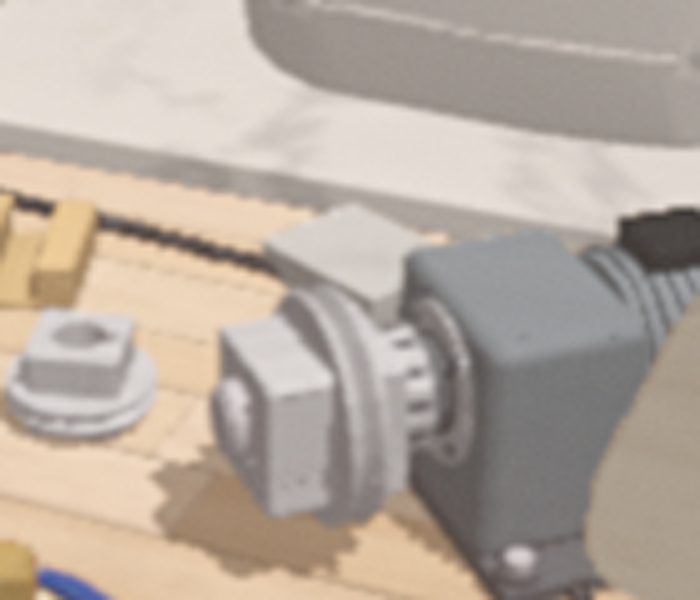

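View pics/topG.png

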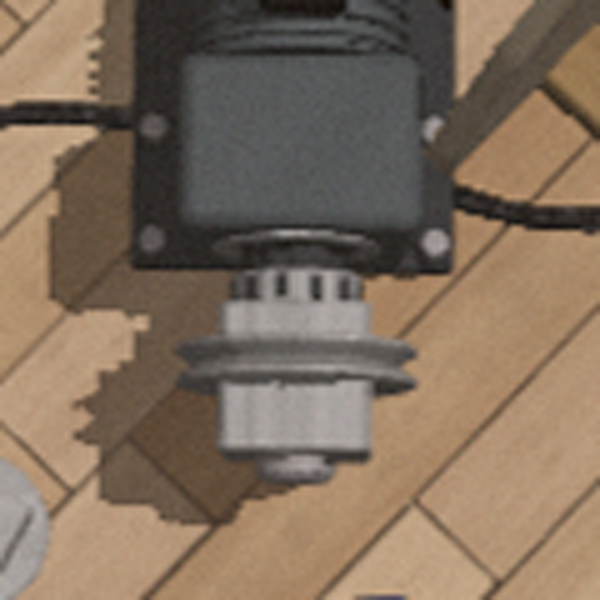

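The side view shows the pulley on the shaft, with its rear face against the nut and the shaft end poking through the bore. The top view shows no gap at the nut (row ~300 of the crop), and the gripper is clear. Handing in.

Run:
```python
from h import *
bot.hand_in(); st("done")
```

```text
the job is handed in; nothing more can be done
the job is handed in; nothing more can be done
```

The belt pulley is fitted, and I handed the job in at about 38 s of the 72 s allowed. No verdict was reported.

- **Key:** It went into the slot on the first try by feel. At the floor the tool read z = 0.0770, where about 0.077 was expected. I released it there, and the pictures show it seated. It leans about 0.07 rad sideways, so I rolled the pulley about 0.06 rad to match.
- **Pulley:** I took the larger one off its rest and slid it over the key. On the way I moved the line 1 mm sideways and about 1 mm up to relieve the side forces. It met the stop nut with its rear face about 22 mm ahead of the housing. I held it there for about 1 s at 19.6 to 20.1 N, then eased off, opened the gripper and backed away.
- **Last checks:** After letting go, both cameras show the pulley against the nut on the shaft, with no gap visible from above. The look-alike, bench block, rest and cable look unmoved. I did not check the pliers or brass tube again at the end.
- **Disagreements:** The two cameras differed by about 2 mm on where the shaft lies sideways, which I settled by feel. The gripper read 7 mm on the 10 mm key, which I couldn't explain, but the grip held. The nut force is inferred from the wrist reading. About 9 N of upward force showed during the press, so the true contact force may be slightly lower.

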